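# Close the lime jar with the lid that fits

### The arm

A 6-joint arm with a two-finger parallel gripper is mounted at the origin on the work surface. World frame = base frame: x ahead of the robot, y to its left, z up, the work surface at z = 0. Lengths are in m, angles in rad, forces in N, time in s.
With the tool pointing down it reaches from about 0.375 to 0.9 m from the base axis. Payload 3.1 kg.
Tool frame: the origin (TCP) lies at the very end of the fingers, on their centre line; the grasp point (between the pads) lies 19 mm behind it; x points along the fingers, z is the direction in which the jaws open and shut, and the axes are right-handed (so a half turn about x gives the same grasp; the last joint's range is limited). The gripper opens to 85 mm and grips with 20 to 120 N. Pads are 22 mm wide; open, the fingers measure 114 mm over their backs; the gripper's body (76 mm by 85 mm) begins 54 mm behind the grasp point. The pads swing forward as they close: fully open they stand 13 mm farther back than shut.
Start: joints at [-1.365, 0.527, 1.433, -0, 1.181, -0.178], TCP at [0.235, -0.579, 0.231] pointing down, gripper open.
Joint ranges: [-3.08, 3.08], [-0.75, 2.2], [0.22, 2.44], [-1.43, 4.57], [0, 2.65], [-2.85, 2.85]. Speed limits (rad/s): [2.79, 2.79, 3.14, 3.14, 3.14, 3.14].

### API

Orientations are given as a unit quaternion [x, y, z, w].
In Python, from station import manip, viewer, job gives the robot as it stands.
- The arm moves only by the tool move_arm, never from a script. Its argument "deltas" is one flat list of numbers, 7 for each row, row after row: the finger opening in mm, from 0 to 85.4, then the shift along the tool's x, y, z in mm, then the turn, a rotation vector about the tool's x, y, z in degrees. In form: [jaw, tx, ty, tz, rx, ry, rz, jaw, tx, ty, tz, rx, ry, rz, ...]. A call has 1 to 10 rows; each row shifts and turns the commanded pose from where the row before left it, along the tool's axes as they then stand; what a row does not reach is not made up. A row lasts 1/10 s, in which the tool goes at most 50 mm and 8.59 degrees, less where a joint would pass 70% of its speed; a pose out of reach is approached as far as the arm can. A call is refused whole if a number of a shift passes 50 or a number of a turn 8.59, either way. A call with a gripper value outside its range is refused whole. The fingers move at their own pace and stop on an object; "force" is the grip in N (left out, the last holds). Time passes only in rows, so rows that do not move let the fingers close. It gives the time, the measured TCP pose, the force and the opening at its end, in the units of the state.
- manip.sense(): the state, without advancing time (a new reading comes with each control period).
- viewer.snapshot(name): name is "scene" or "top" or "wrist"; returns a dict with "image" (420x560x3 uint8, red, green, blue), "depth" (420x560 float32, m along the optical axis (not along the pixel's ray), 0 where there is no reading), "fovy" (degrees; the focal length in pixels is half the picture's height over the tangent of half this angle, whatever the lens; pixels are square), "cx", "cy" (the principal point, pixels), "k1" (the pictures are not rectified: a ray, as slopes to the right and down, at radius r is drawn at 1 + k1 r^2 times it, then the intrinsics apply), "R" (3x3) and "t" (3): a world point X has camera coordinates R X + t. Camera axes: x right, y down, z forward; pixel columns grow to the right and rows downward; lengths in m; the calibration is good to about 2 mm. A picture is of the moment at which its call begins.
- job.sign_off(): hands the job in, once; it reports no verdict.
The state is a dict: "t": time; "q": joint angles; "qd": joint speeds; "tau": joint torques, N m; "tcp_pos": TCP position; "tool_rot": TCP orientation; "force": force on the tool from outside, world axes, zero at the start; "ft_torque": the same for the moment, N m; "finger_gap": opening from 0.0 (shut) to 1.0 (fully open).
Only numpy, scipy, OpenCV 4.12 (cv2) and the standard library are available. Lean on these libraries where they do the work, as an engineer would, in place of code of your own. Each camera call takes 0.05 s, during which the arm holds its last target.

### The job

At the market food stall, the glass jar of limes stands open in its holder and three twist lids lie on the counter. Find the lid that fits the jar, set it on the jar's neck and turn it clockwise fully home, so that its grip bar lines up with the red marks of the jar, then let go. The other two lids end up on the counter, not on the jar.

Things in the scene. Friction and masses are not known exactly. Their poses are not given: they have to be found in the camera images.
- jar: open glass jar, 124 mm across, limes inside, fixed on a steel plate (170 x 136 x 4 mm). Origin: centre of the plate's underside, z up. Red marks at its own +x and -x. White neck 72 mm across, rim at z = 112 mm, top 6 mm tapered to 62 mm. Two ribs on the neck, 88 mm across, z = 101 to 106 mm, span -27 to +25 degrees about +x and -x, each with a stop at its clockwise end. Home: lid origin at z = 90 mm.
- jar_rim (a point): centre of the jar's rim, axes as the jar's. A fitting lid drops until its top rests on the rim only with its bar 50 to 125 degrees counterclockwise (from above) of the red marks' line; else its lugs sit on the ribs, 14 mm too high. Turned clockwise from there (little force, 4 mm height and 5 mm sideways play), the lugs pass under the ribs and stop about 3 degrees past bar in line with marks.
- lid_medium: loose blue twist lid, top up, 104 mm across. Origin: centre of the skirt's lower edge, z up. Lid top at z = 27 mm; inside 98 mm across and 22 mm deep, with two lugs at its own +x and -x (30 degrees wide, z = 2 to 7 mm, 82 mm between their faces). White grip bar across the top along its own x: 60 mm long, 16 mm thick, z = 27 to 53 mm. 110 g, give or take a third.
- lid_small: loose yellow twist lid, top up, 76 mm across. Origin: centre of the skirt's lower edge, z up. Lid top at z = 27 mm; inside 70 mm across and 22 mm deep, with two lugs at its own +x and -x (30 degrees wide, z = 2 to 7 mm, 54 mm between their faces). White grip bar across the top along its own x: 60 mm long, 16 mm thick, z = 27 to 53 mm. 70 g, give or take a third.
- lid_large: loose red twist lid, top up, 122 mm across. Origin: centre of the skirt's lower edge, z up. Lid top at z = 27 mm; inside 116 mm across and 22 mm deep, with two lugs at its own +x and -x (30 degrees wide, z = 2 to 7 mm, 100 mm between their faces). White grip bar across the top along its own x: 60 mm long, 16 mm thick, z = 27 to 53 mm. 140 g, give or take a third.

How it is judged:
By the outcome, as a careful person would: the job done as asked, in the order asked, and still so for the second after the job is handed in, with the robot touching nothing.
It also fails if it takes over 51 s, if anything falls off the work surface, if the arm or the gripper's body presses on something with over 40 N, if the wrist force passes 120 N, or if a joint passes its speed limit or range.

## Working session

There is one attempt and no reset: what is moved stays moved. The work goes in short steps, Python scripts to look and compute and a tool call to move; the robot and the scene stay as the last step left them, time stands still between calls to the robot, and variables do not carry over. Pictures are saved under pics/ and viewed, and the job is handed in when it is done.

Besides the shell and the picture viewer there is one more tool, called after ">>>" by a JSON object that holds its "op" and its "data", one argument or row to a line. move_arm: Moves the arm, as the interface text tells. Its arguments: {"type":"object","properties":{"deltas":{"type":"array"},"force":{"type":"number"}},"required":["deltas"]}

```bash
mkdir -p pics; ls
cat > h.py <<'E'
import numpy as np, cv2
from station import manip, viewer, job
def snap(n,tag):
    s=viewer.snapshot(n); cv2.imwrite(f'pics/{tag}.png',s['image'][:,:,::-1]); np.savez(f'pics/{tag}.npz',**s); return s
def K(s):
    f=210/np.tan(np.radians(float(s['fovy']))/2); return f
def ray(s,u,v):
    f=K(s); d=np.array([(u-s['cx'])/f,(v-s['cy'])/f]); p=d.copy()
    for _ in range(30): p=d/(1+s['k1']*(p@p))
    return np.array([p[0],p[1],1.])
def atz(s,u,v,z):
    r=s['R'].T@ray(s,u,v); c=-s['R'].T@s['t']; return c+r*(z-c[2])/r[2]
def dep(s,u,v):
    Z=s['depth'][int(round(v)),int(round(u))]; return s['R'].T@(ray(s,u,v)*Z-s['t'])
def load(tag): return dict(np.load(f'pics/{tag}.npz'))
def tri(*a):
    A=np.zeros((3,3));b=np.zeros(3)
    for s,u,v in a:
        d=s['R'].T@ray(s,u,v); d/=np.linalg.norm(d); c=-s['R'].T@s['t']; M=np.eye(3)-np.outer(d,d); A+=M;b+=M@c
    return np.linalg.solve(A,b)
E
python3 - <<'E'
from h import *
for n in ['scene','top','wrist']: 
    s=snap(n,n+'0'); print(n,s['fovy'],s['k1'],-s['R'].T@s['t'])
print(manip.sense())
E
```

```text
pics
scene 44.724449469241385 -0.09126709076152477 [ 1.19585183 -0.27879888  0.80699298]
top 54.03860931886871 0.00620275126467463 [ 0.4938762  -0.01260115  0.96508768]
wrist 66.13620563215592 -0.059786962413476606 [ 0.29641816 -0.55288989  0.37409967]
{'t': 0.15, 'q': array([-1.36452271e+00,  5.28249656e-01,  1.43362275e+00,  4.47144819e-06,
        1.18141180e+00, -1.78511150e-01]), 'qd': array([ 0.00079044, -0.00350013, -0.00484796,  0.00241016,  0.00114146,
        0.0004758 ]), 'tau': array([ 5.66530271e-04, -4.42743266e+01, -1.78276956e+01, -2.58951750e-04,
        5.52529251e-03,  5.74210866e-07]), 'tcp_pos': array([ 0.23450559, -0.57873529,  0.23055555]), 'tool_rot': array([ 0.39558934,  0.5868058 , -0.39475329,  0.5859504 ]), 'force': array([-0.18677763,  0.43926132, -0.28810457]), 'ft_torque': array([-0.02637104, -0.01101776,  0.00941419]), 'finger_gap': 1.001909220727726}
```

View pics/scene0.png

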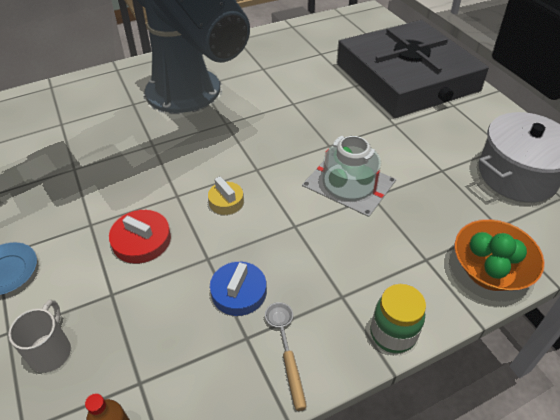

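View pics/top0.png

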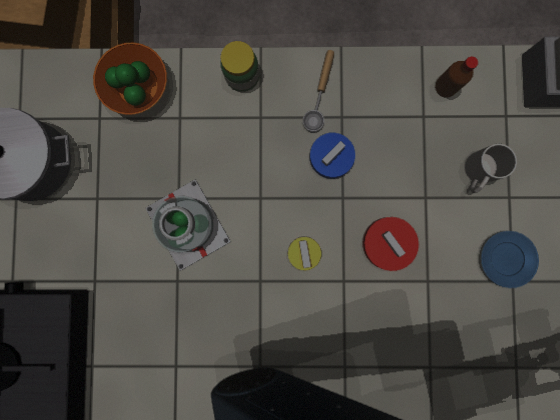

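View pics/wrist0.png

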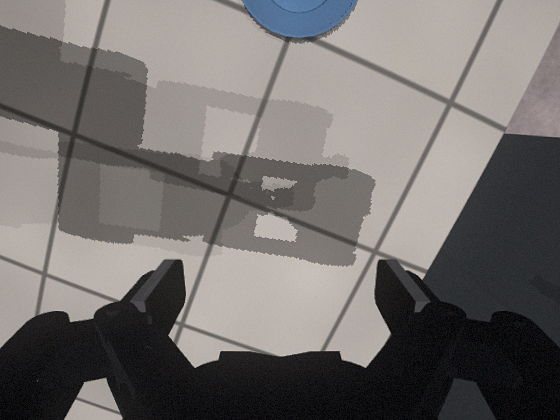

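The medium lid should fit: its 98 mm inside clears the 88 mm ribs, and its 82 mm lug gap catches under them. In the top view the blue lid is at about (333,155) and the jar at about (180,224). I'll enlarge both.

Run:
```python
from h import *
def crop(t,x,y,w,h,k):
    im=cv2.imread(f'pics/{t}.png')[y:y+h,x:x+w]; return cv2.resize(im,(w*k,h*k),interpolation=cv2.INTER_CUBIC)
a=crop('top0',302,125,60,60,6);b=crop('top0',137,170,100,100,4)
c=crop('scene0',203,255,70,65,5);d=crop('scene0',295,125,110,95,4)
def pad(i): 
    o=np.zeros((400,400,3),np.uint8);o[:min(400,i.shape[0]),:min(400,i.shape[1])]=i[:400,:400];return o
cv2.imwrite('pics/c1.png',np.hstack([pad(a),pad(b)]));cv2.imwrite('pics/c2.png',np.hstack([pad(c),np.zeros((400,0,3),np.uint8),pad(d)]))
```

```text
(no output)
```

View pics/c1.png

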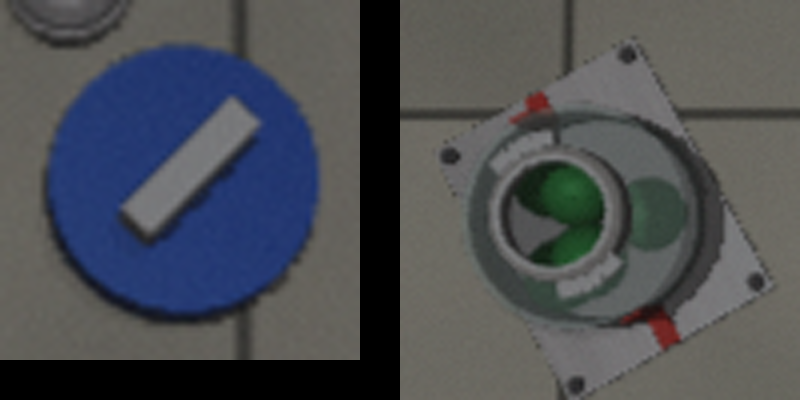

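View pics/c2.png

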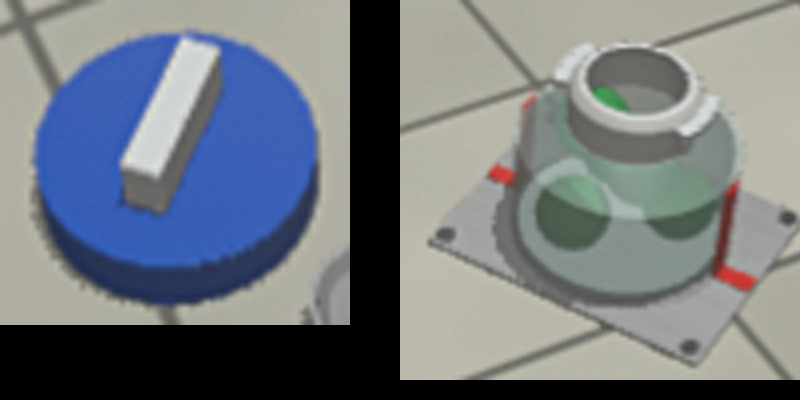

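Run:
```python
from h import *
T=load('top0');S=load('scene0')
g=lambda p,x,y,k:((p[0]+.5)/k-.5+x,(p[1]+.5)/k-.5+y)
t=lambda p:g(p,302,125,6); s=lambda p:g(p,203,255,5); tj=lambda p:g((p[0]-400,p[1]),137,170,4); sj=lambda p:g((p[0]-400,p[1]),295,125,4)
print('bar c',tri((T,*t((191,166))),(S,*s((171.5,104.5)))))
print('far end(top)',[atz(T,*t(p),.053)for p in[(236,96),(261,123),(150,237),(122,207)]])
print('scene',[atz(S,*s(p),.053)for p in[(185,38),(219,48),(158,174),(124,160)]])
print('rim',tri((T,*tj((554,214))),(S,*sj((639,82)))), atz(T,*tj((554,214)),.112), atz(S,*sj((639,82)),.112))
P=[atz(T,*tj(p),.004) for p in[(633,38),(438,148),(575,400),(772,285)]]; print('plate',P,np.mean(P,0),np.linalg.norm(P[0]-P[1]),np.linalg.norm(P[1]-P[2]))
for S_,f,ps in((T,tj,[(539,100),(666,335)]),(S,sj,[(500,175),(738,278)])):
    a,b=[atz(S_,*f(p),.004)for p in ps]; print('marks',a,b,(a+b)/2,np.degrees(np.arctan2(*(b-a)[1::-1])))
d=b=None
print(dep(T,*t((191,166))),dep(T,*t((90,150))))
```

```text
bar c [ 0.67894095 -0.11620188  0.05326385]
far end(top) [array([ 0.70524184, -0.13353008,  0.053     ]), array([ 0.69498722, -0.1427142 ,  0.053     ]), array([ 0.65225589, -0.10100114,  0.053     ]), array([ 0.66358088, -0.09069463,  0.053     ])]
scene [array([ 0.65349951, -0.09989206,  0.053     ]), array([ 0.66316663, -0.09045587,  0.053     ]), array([ 0.70436283, -0.13171181,  0.053     ]), array([ 0.69364021, -0.14028359,  0.053     ])]
rim [0.51985421 0.22099376 0.11276761] [0.51944587 0.22018277 0.112     ] [0.51926637 0.22268969 0.112     ]
plate [array([0.62628071, 0.20461033, 0.004     ]), array([0.56159785, 0.31865047, 0.004     ]), array([0.41469207, 0.23563698, 0.004     ]), array([0.48105545, 0.12152295, 0.004     ])] [0.52090652 0.22010518 0.004     ] 0.1311069307718273 0.1687381027956965
marks [0.58974462 0.25959291 0.004     ] [0.45215832 0.18310535 0.004     ] [0.52095147 0.22134913 0.004     ] -150.9292595109007
marks [0.45015587 0.1836961  0.004     ] [0.58142337 0.26142952 0.004     ] [0.51578962 0.22256281 0.004     ] 30.632985141880855
[ 0.67884776 -0.11646946  0.0532488 ] [ 0.69072377 -0.08089741  0.02628177]
```

```bash
cat >> h.py <<'E'
from scipy.spatial.transform import Rotation as Ro
def st(target=None):
    s=manip.sense(); R=Ro.from_quat(s['tool_rot']).as_matrix()
    print('t',round(s['t'],2),'tcp',s['tcp_pos'].round(4),'q',s['q'].round(2),'F',s['force'].round(1),'M',s['ft_torque'].round(2),'gap',round(s['finger_gap']*85.4,1))
    print('toolx',R[:,0].round(3),'y',R[:,1].round(3),'z',R[:,2].round(3),'z yaw',np.degrees(np.arctan2(R[1,2],R[0,2])).round(1))
    if target is not None: print('delta tool mm',(R.T@(np.array(target)-s['tcp_pos'])*1000).round(1))
E
python3 -c "
from h import *
st([.679,-.1165,.13])"
```

```text
t 0.15 tcp [ 0.2345 -0.5787  0.2306] q [-1.36  0.53  1.43  0.    1.18 -0.18] F [-0.2  0.4 -0.3] M [-0.03 -0.01  0.01] gap 85.6
toolx [-0.     0.002 -1.   ] y [0.927 0.375 0.   ] z [ 0.375 -0.927 -0.002] z yaw -68.0
delta tool mm [ 101.2  585.5 -261.4]
```

>>> {"op": "move_arm", "data": {
  "deltas": [60,0,42,-18.5,0,0,0,60,0,42,-18.5,0,0,0,60,0,42,-18.5,0,0,0,60,0,42,-18.5,0,0,0,60,0,42,-18.5,0,0,0,60,0,42,-18.5,0,0,0,60,0,42,-18.5,0,0,0],
  "force": 50
}}

```text
t: 0.85
tcp_pos: [0.4595, -0.3472, 0.2311]
tool_rot: [0.395, 0.586, -0.395, 0.586]
force: [1.6, -0.4, 0.3]
finger_gap: 0.7
```

>>> {"op": "move_arm", "data": {
  "deltas": [60,0,42,-18.5,0,0,0,60,0,42,-18.5,0,0,0,60,0,42,-18.5,0,0,0,60,0,42,-18.5,0,0,0,60,0,42,-18.5,0,0,0,60,0,42,-18.5,0,0,0,60,0,40,-18.5,0,0,0]
}}

```text
t: 1.55
tcp_pos: [0.6816, -0.1175, 0.2309]
tool_rot: [0.395, 0.587, -0.395, 0.586]
force: [0.2, -0.5, -0.7]
finger_gap: 0.702
```

>>> {"op": "move_arm", "data": {
  "deltas": [60,0,0,0,-8.5,0,0,60,0,0,0,-8.5,0,0,60,0,0,0,-8.5,0,0,60,0,0,0,-8.5,0,0,60,0,0,0,-8.5,0,0,60,0,0,0,-8.5,0,0,60,0,0,0,-8.5,0,0,60,0,0,0,-8.5,0,0,60,0,0,0,-8.5,0,0,60,0,0,0,-8.5,0,0]
}}

```text
t: 2.55
tcp_pos: [0.6802, -0.1191, 0.2307]
tool_rot: [-0.107, 0.699, 0.107, 0.699]
force: [-1.0, -0.6, -0.0]
finger_gap: 0.701
```

>>> {"op": "move_arm", "data": {
  "deltas": [60,0,0,0,-8.5,0,0,60,0,0,0,-8.5,0,0,60,0,0,0,-8.5,0,0,60,0,0,0,-2.5,0,0,60,0,0,0,0,0,0,60,0,0,0,0,0,0]
}}

```text
t: 3.15
tcp_pos: [0.6804, -0.1192, 0.231]
tool_rot: [-0.27, 0.653, 0.271, 0.653]
force: [0.1, 0.1, 0.1]
finger_gap: 0.704
```

```bash
python3 -c "
from h import *
st([.679,-.1165,.03]);snap('wrist','w1')"
```

```text
t 3.15 tcp [ 0.6804 -0.1192  0.231 ] q [-0.33  0.62  1.25  0.    1.27 -1.12] F [0.1 0.1 0.1] M [-0.02  0.   -0.02] gap 60.1
toolx [-0.001  0.    -1.   ] y [-0.707  0.707  0.001] z [ 0.707  0.707 -0.   ] z yaw 45.0
delta tool mm [201.    2.8   1. ]
```

View pics/w1.png

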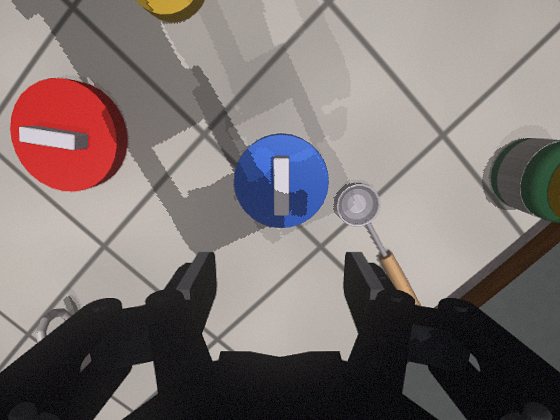

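The wrist view shows the blue lid centred near (281,181). Its bar is upright at x 274–289, y 157–215, in line with the fingers. I'll check its position numerically and then descend.

```bash
python3 -c "
from h import *
s=load('w1');T=load('top0')
print(atz(s,281.5,186,.053),[atz(s,u,v,.053) for u,v in((281.5,157),(281.5,215))],tri((s,281.5,186),(T,333.4,152.3)),dep(s,281,181))
im=cv2.imread('pics/w1.png')[125:235,225:340];cv2.imwrite('pics/w1c.png',cv2.resize(im,None,fx=5,fy=5,interpolation=2))"
```

```text
[ 0.67829959 -0.11499743  0.053     ] [array([ 0.65759155, -0.09430719,  0.053     ]), array([ 0.69999085, -0.13666738,  0.053     ])] [ 0.67888487 -0.11598118  0.05100207] [ 0.67424603 -0.11166351  0.05344981]
```

View pics/w1c.png

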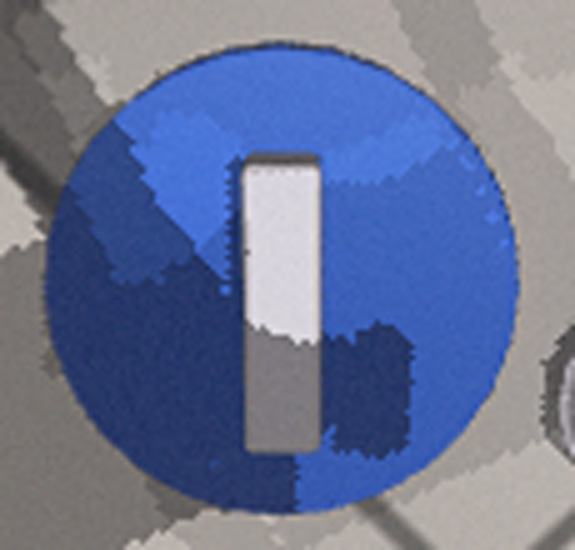

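The bar top is at z ≈ 0.052 and the lid is at (0.679, −0.116) in all three views. Descending.

>>> {"op": "move_arm", "data": {
  "deltas": [50,40,3,1,0,0,0,50,40,0,0,0,0,0,50,40,0,0,0,0,0,50,40,0,0,0,0,0,50,25,0,0,0,0,0,50,10,0,0,0,0,0,50,5,0,0,0,0,0,50,0,0,0,0,0,0]
}}

```text
t: 4.0
tcp_pos: [0.6797, -0.1166, 0.0318]
tool_rot: [-0.271, 0.653, 0.271, 0.653]
force: [0.1, -0.6, 0.4]
finger_gap: 0.586
```

```bash
python3 -c "
from h import *
st([.679,-.1165,.03])"
```

```text
t 4.0 tcp [ 0.6797 -0.1166  0.0318] q [-0.33  0.85  1.38 -0.    0.9  -1.12] F [ 0.1 -0.6  0.4] M [0.   0.05 0.  ] gap 50.0
toolx [ 0.001 -0.    -1.   ] y [-0.708  0.707 -0.001] z [0.707 0.708 0.   ] z yaw 45.0
delta tool mm [ 1.8  0.6 -0.4]
```

>>> {"op": "move_arm", "data": {
  "deltas": [0,0,0,0,0,0,0,0,0,0,0,0,0,0,0,0,0,0,0,0,0,0,0,0,0,0,0,0,0,0,0,0,0,0,0,0,0,0,0,0,0,0],
  "force": 60
}}

```text
t: 4.6
tcp_pos: [0.6804, -0.1168, 0.0333]
tool_rot: [-0.272, 0.652, 0.27, 0.654]
force: [-0.9, -0.6, 5.9]
finger_gap: 0.171
```

>>> {"op": "move_arm", "data": {
  "deltas": [0,-15,0,0,0,0,0,0,-30,0,0,0,0,0,0,-40,0,0,0,0,0,0,-40,0,0,0,0,0,0,-30,0,0,0,0,0,0,-15,0,0,0,0,0,0,0,0,0,0,0,0,0,0,0,0,0,0,0]
}}

```text
t: 5.4
tcp_pos: [0.6781, -0.116, 0.2]
tool_rot: [-0.27, 0.654, 0.271, 0.652]
force: [-0.8, 0.4, -2.5]
finger_gap: 0.173
```

```bash
python3 -c "
from h import *
st([.520,.221,.2]);snap('wrist','w2');snap('scene','s2')"
```

```text
t 5.4 tcp [ 0.6781 -0.116   0.2   ] q [-0.33  0.65  1.29  0.    1.21 -1.12] F [-0.8  0.4 -2.5] M [-0.01 -0.01  0.  ] gap 14.8
toolx [-0.002  0.001 -1.   ] y [-0.708  0.707  0.002] z [ 0.707  0.708 -0.001] z yaw 45.0
delta tool mm [  0.7 350.  126.8]
```

View pics/w2.png

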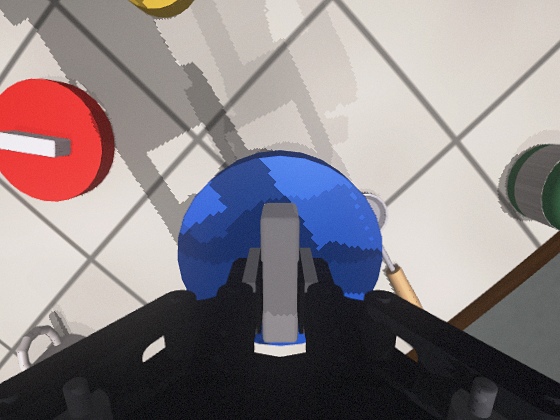

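View pics/s2.png

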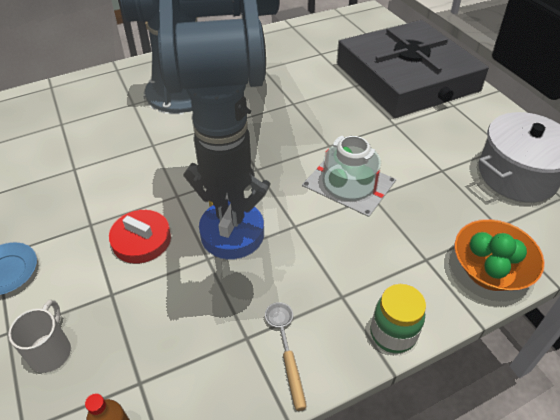

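The lid is held by its bar: wrist view, bar at (280,270) between the pads. It hangs level, with its rim about 55 mm above the jar's. Moving it over the jar.

>>> {"op": "move_arm", "data": {
  "deltas": [0,0,20,7,0,0,0,0,0,40,14.5,0,0,0,0,0,40,14.5,0,0,0,0,0,40,14.5,0,0,0,0,0,40,14.5,0,0,0,0,0,40,14.5,0,0,0,0,0,40,14.5,0,0,0,0,0,40,14.5,0,0,0,0,0,30,11,0,0,0,0,0,20,7,0,0,0]
}}

```text
t: 6.5
tcp_pos: [0.5182, 0.2223, 0.1994]
tool_rot: [-0.271, 0.654, 0.272, 0.651]
force: [-0.0, 0.4, -1.2]
finger_gap: 0.172
```

>>> {"op": "move_arm", "data": {
  "deltas": [0,0,0,0,4,0,0,0,0,0,0,6,0,0,0,0,0,0,6,0,0,0,0,0,0,4,0,0,0,0,0,0,0,0,0,0,0,0,0,0,0,0]
}}

```text
t: 7.1
tcp_pos: [0.5201, 0.2202, 0.2]
tool_rot: [-0.154, 0.691, 0.154, 0.689]
force: [-0.1, -0.0, -1.2]
finger_gap: 0.174
```

```bash
python3 -c "
from h import *
st([.520,.221,.123]);snap('wrist','w3');snap('top','t3');snap('scene','s3')
im=cv2.imread('pics/s3.png')[40:240,240:440];a=cv2.resize(im,(400,400),interpolation=2)
im=cv2.imread('pics/t3.png')[140:300,100:260];cv2.imwrite('pics/c3.png',np.hstack([a,cv2.resize(im,(400,400),interpolation=2)]))"
```

```text
t 7.1 tcp [0.5201 0.2202 0.2   ] q [ 0.2   0.49  1.62  0.    1.04 -0.24] F [-0.1 -0.  -1.2] M [ 0.02 -0.04 -0.04] gap 14.9
toolx [-0.003 -0.001 -1.   ] y [-0.425  0.905  0.001] z [ 0.905  0.425 -0.003] z yaw 25.1
delta tool mm [77.   0.7  0.4]
```

View pics/w3.png

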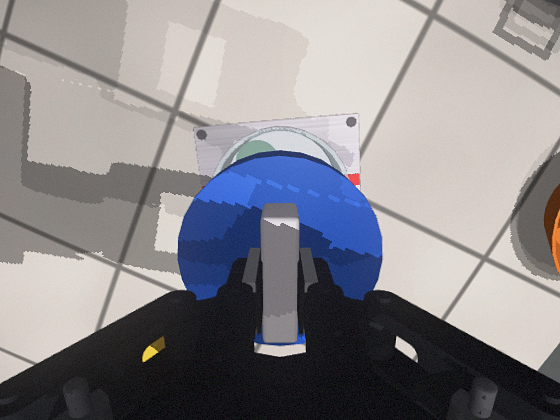

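View pics/c3.png

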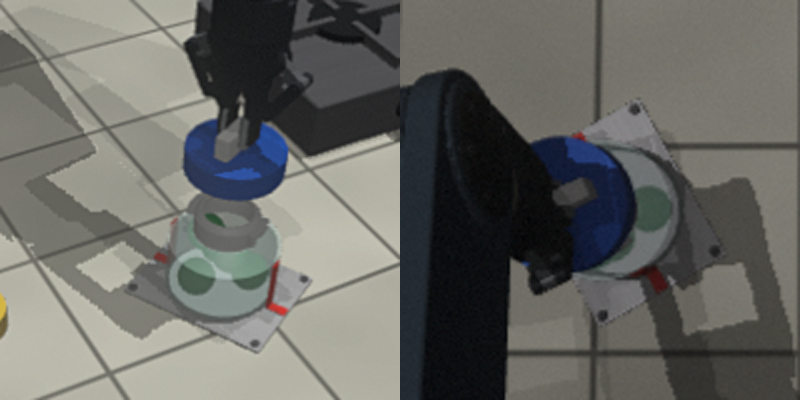

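The lid hangs above the jar. Two plate screws show at (202,135) and (351,122) in the wrist picture; I'll use them to check the jar's pose.

```bash
python3 -c "
from h import *
s=load('w3');T=load('top0');t=lambda p:((p[0]-400+.5)/4-.5+137,(p[1]+.5)/4-.5+170)
W=[atz(s,*p,.004) for p in((202,135),(351,122))];print(W)
P=[atz(T,*t(p),.004) for p in((627,54),(450,156),(576,385),(756,281))];print(P,np.mean(P,0))
print([atz(s,*p,.004)for p in((193,127),(358,113))])"
```

```text
[array([0.42319522, 0.23489616, 0.004     ]), array([0.55654042, 0.31171216, 0.004     ])]
[array([0.6168022 , 0.20803391, 0.004     ]), array([0.556869  , 0.31147647, 0.004     ]), array([0.42333415, 0.23519033, 0.004     ]), array([0.48339313, 0.13088127, 0.004     ])] [0.52009962 0.22139549 0.004     ]
[array([0.41169741, 0.23851419, 0.004     ]), array([0.55880592, 0.32267614, 0.004     ])]
```

Jar at (0.5200, 0.2214), marks at 29.9°, with both views agreeing within 0.5 mm. Lowering gently.

>>> {"op": "move_arm", "data": {
  "deltas": [0,15,0.5,0.5,0,0,0,0,20,0,0,0,0,0,0,12,0,0,0,0,0,0,6,0,0,0,0,0,0,5,0,0,0,0,0,0,4,0,0,0,0,0,0,4,0,0,0,0,0,0,0,0,0,0,0,0]
}}

```text
t: 8.05
tcp_pos: [0.521, 0.221, 0.1351]
tool_rot: [-0.153, 0.69, 0.153, 0.69]
force: [0.3, -0.7, -0.6]
finger_gap: 0.168
```

```bash
python3 -c "
from h import *
st([.520,.2214,.123])"
```

```text
t 8.05 tcp [0.521  0.221  0.1351] q [ 0.2   0.58  1.67  0.    0.89 -0.23] F [ 0.3 -0.7 -0.6] M [0.02 0.02 0.01] gap 14.4
toolx [-0. -0. -1.] y [-0.423  0.906  0.   ] z [ 0.906  0.423 -0.   ] z yaw 25.0
delta tool mm [12.1  0.7 -0.7]
```

>>> {"op": "move_arm", "data": {
  "deltas": [0,3,0,0,0,0,0,0,3,0,0,0,0,0,0,3,0,0,0,0,0,0,2,0,0,0,0,0,0,0,0,0,0,0,0,0,0,0,0,0,0,0]
}}

```text
t: 8.65
tcp_pos: [0.521, 0.2211, 0.1242]
tool_rot: [-0.153, 0.69, 0.153, 0.69]
force: [1.3, 0.2, -1.4]
finger_gap: 0.173
```

```bash
python3 -c "
from h import *
st([.520,.2214,.123]);snap('scene','s4')
im=cv2.imread('pics/s4.png')[90:230,290:430];a=cv2.resize(im,(560,560),interpolation=2)
cv2.imwrite('pics/c4.png',a)"
```

```text
t 8.65 tcp [0.521  0.2211 0.1242] q [ 0.2   0.6   1.68  0.    0.87 -0.23] F [ 1.3  0.2 -1.4] M [0.01 0.   0.02] gap 14.8
toolx [-0. -0. -1.] y [-0.423  0.906  0.   ] z [ 0.906  0.423 -0.   ] z yaw 25.0
delta tool mm [ 1.2  0.7 -0.8]
```

View pics/c4.png

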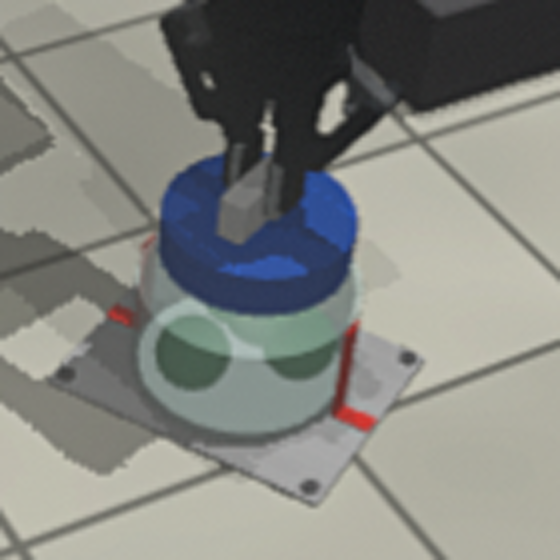

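The lid sits about 1 mm above its rest with no load. In the crop its skirt is around the neck, with the lid centred near (258,225). Turning clockwise.

>>> {"op": "move_arm", "data": {
  "deltas": [0,1,0,0,0,0,0,0,0,0,0,3,0,0,0,0,0,0,5,0,0,0,0,0,0,6,0,0,0,0,0,0,6,0,0,0,0,0,0,6,0,0,0,0,0,0,6,0,0,0,0,0,0,6,0,0,0,0,0,0,4,0,0,0,0,0,0,0,0,0]
}}

```text
t: 9.7
tcp_pos: [0.5211, 0.2211, 0.1234]
tool_rot: [0.104, 0.699, -0.104, 0.699]
force: [0.8, 0.5, -0.6]
finger_gap: 0.17
```

```bash
python3 -c "
from h import *
st([.520,.2214,.123])"
```

```text
t 9.7 tcp [0.5211 0.2211 0.1234] q [ 0.2   0.6   1.68 -0.    0.87  0.5 ] F [ 0.8  0.5 -0.6] M [0.01 0.04 0.04] gap 14.5
toolx [ 0.  0. -1.] y [0.291 0.957 0.   ] z [ 0.957 -0.291  0.   ] z yaw -16.9
delta tool mm [ 0.4 -0.  -1.2]
```

>>> {"op": "move_arm", "data": {
  "deltas": [0,0,0,0,4,0,0,0,0,0,0,5,0,0,0,0,0,0,5,0,0,0,0,0,0,5,0,0,0,0,0,0,5,0,0,0,0,0,0,5,0,0,0,0,0,0,5,0,0,0,0,0,0,4,0,0,0,0,0,0,3,0,0,0,0,0,0,0,0,0]
}}

```text
t: 10.7
tcp_pos: [0.5211, 0.221, 0.1234]
tool_rot: [0.342, 0.619, -0.342, 0.619]
force: [0.0, 0.3, -1.3]
finger_gap: 0.174
```

```bash
python3 -c "
from h import *
st([.520,.2214,.123])"
```

```text
t 10.7 tcp [0.5211 0.221  0.1234] q [ 0.2   0.6   1.68 -0.    0.87  1.21] F [ 0.   0.3 -1.3] M [0.04 0.02 0.03] gap 14.9
toolx [ 0.  0. -1.] y [0.847 0.532 0.   ] z [ 0.532 -0.847  0.   ] z yaw -57.9
delta tool mm [ 0.4 -0.8 -0.9]
```

>>> {"op": "move_arm", "data": {
  "deltas": [0,0,0,0,1,0,0,0,0,0,0,1,0,0,0,0,0,0,1,0,0,0,0,0,0,1,0,0,0,0,0,0,0,0,0]
}}

```text
t: 11.2
tcp_pos: [0.521, 0.2211, 0.1233]
tool_rot: [0.364, 0.606, -0.364, 0.606]
force: [0.5, 0.0, -1.8]
finger_gap: 0.176
```

```bash
python3 -c "
from h import *
st([.520,.2214,.123])"
```

```text
t 11.2 tcp [0.521  0.2211 0.1233] q [0.2  0.6  1.68 0.   0.87 1.29] F [ 0.5  0.  -1.8] M [-0.02  0.02 -0.  ] gap 15.0
toolx [-0.  0. -1.] y [ 0.883  0.47  -0.   ] z [ 0.47  -0.883 -0.   ] z yaw -62.0
delta tool mm [ 0.3 -0.8 -0.8]
```

>>> {"op": "move_arm", "data": {
  "deltas": [0,0,0,0,1,0,0,0,0,0,0,1,0,0,0,0,0,0,0,0,0]
}}

```text
t: 11.5
tcp_pos: [0.521, 0.2211, 0.1233]
tool_rot: [0.374, 0.6, -0.374, 0.6]
force: [-1.0, 0.2, -0.4]
finger_gap: 0.174
```

```bash
python3 -c "
from h import *
st([.520,.2214,.123])"
```

```text
t 11.5 tcp [0.521  0.2211 0.1233] q [ 0.2   0.6   1.68 -0.    0.87  1.32] F [-1.   0.2 -0.4] M [ 0.14 -0.01  0.59] gap 14.9
toolx [ 0. -0. -1.] y [ 0.898  0.44  -0.   ] z [ 0.44  -0.898  0.   ] z yaw -63.9
delta tool mm [ 0.3 -0.8 -0.7]
```

The stop is felt: moment 0.59 N·m at 3.8° past line-up. I'll ease off a little and let go.

>>> {"op": "move_arm", "data": {
  "deltas": [0,0,0,0,-1,0,0,0,0,0,0,0,0,0,30,0,0,0,0,0,0,40,0,0,0,0,0,0,40,0,0,0,0,0,0,40,0,0,0,0,0,0]
}}

```text
t: 12.1
tcp_pos: [0.5212, 0.221, 0.1235]
tool_rot: [0.369, 0.603, -0.369, 0.603]
force: [-0.1, -0.3, 0.4]
finger_gap: 0.47
```

>>> {"op": "move_arm", "data": {
  "deltas": [40,-5,0,0,0,0,0,40,-20,0,0,0,0,0,40,-40,0,0,0,0,0,40,-40,0,0,0,0,0,40,-30,0,0,0,0,0,40,0,0,0,0,0,0]
}}

```text
t: 12.7
tcp_pos: [0.5241, 0.2218, 0.2638]
tool_rot: [0.372, 0.6, -0.366, 0.606]
force: [0.4, -0.4, 0.4]
finger_gap: 0.473
```

```bash
python3 -c "
from h import *
st();snap('scene','s5');snap('wrist','w5')
im=cv2.imread('pics/s5.png')[90:230,290:430];a=cv2.resize(im,(560,560),interpolation=2)
cv2.imwrite('pics/c5.png',a)"
```

```text
t 12.7 tcp [0.5241 0.2218 0.2638] q [0.2  0.41 1.55 0.   1.17 1.3 ] F [ 0.4 -0.4  0.4] M [-0.01  0.02  0.01] gap 40.4
toolx [ 0.011  0.002 -1.   ] y [0.891 0.455 0.011] z [ 0.455 -0.891  0.003] z yaw -62.9
```

View pics/c5.png

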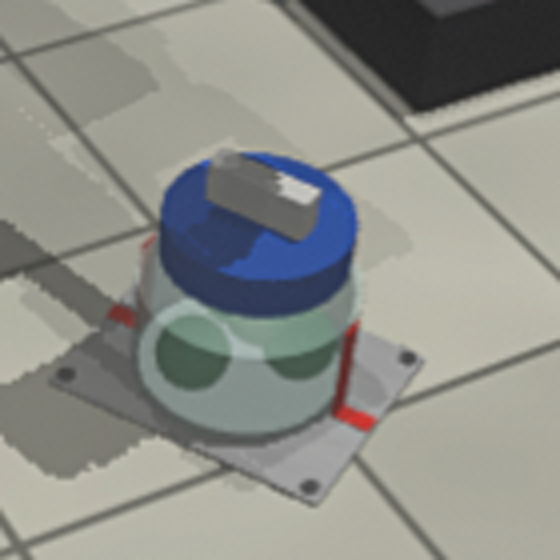

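View pics/w5.png

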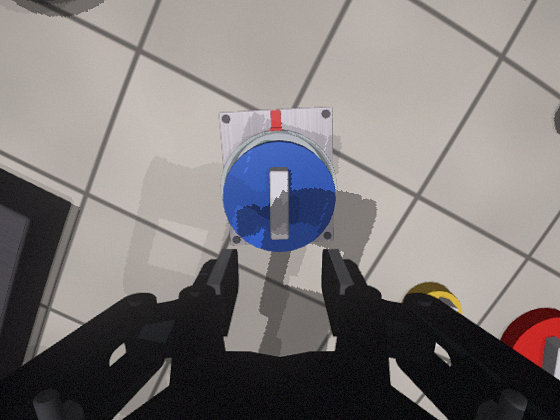

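The wrist view shows the lid down on the jar at (279,195), with its bar close to parallel to the red mark at (276,118). I'll measure its height and angle.

```bash
python3 -c "
from h import *
s=load('w5')
print(dep(s,279,180),dep(s,255,190),dep(s,310,165),dep(s,280,245))
m=(s['image'][150:250,260:300].min(2)>110); 
P=[]
from itertools import product
for v in range(170,240,4):
  for u in range(262,298):
    p=dep(s,u,v)
    if p[2]>.135: P.append(p)
P=np.array(P);c=P.mean(0);w,V=np.linalg.eigh(np.cov((P-c)[:,:2].T));print(c,np.degrees(np.arctan2(V[1,1],V[0,1])),len(P))
im=cv2.imread('pics/w5.png')[100:260,210:345];cv2.imwrite('pics/w5c.png',cv2.resize(im,None,fx=3.7,fy=3.7,interpolation=2))
st()"
```

```text
[0.54000319 0.23187713 0.14398817] [0.51777334 0.24506313 0.11764798] [0.56051528 0.21132522 0.11783812] [0.48057111 0.20057503 0.11788545]
[0.52260771 0.22322093 0.14669961] -152.6076342541119 348
t 12.8 tcp [0.5211 0.2211 0.2591] q [ 0.2   0.42  1.55 -0.    1.17  1.3 ] F [ 0.3  1.5 -0.9] M [-0.02  0.02  0.03] gap 39.9
toolx [ 0.002  0.    -1.   ] y [0.891 0.455 0.002] z [ 0.455 -0.891  0.   ] z yaw -63.0
```

View pics/w5c.png

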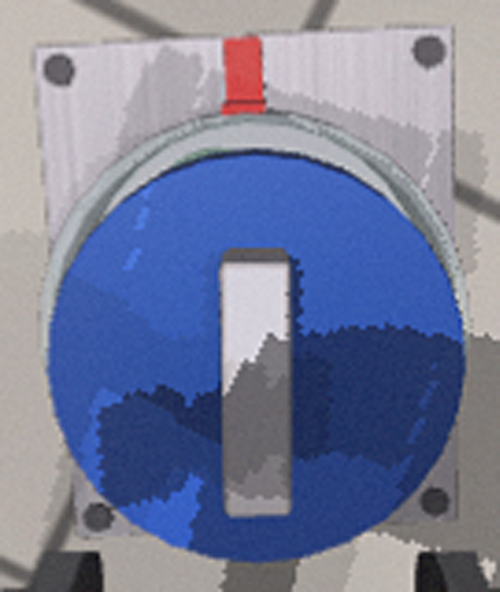

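```bash
python3 -c "
from h import *
print(job.sign_off())"
```

```text
the job is handed in; nothing more can be done
None
```

The blue medium lid is on the jar, turned clockwise to its stop and released. I handed the job in at about 13 s of the 51 s allowed.

- **Choice and placing:** I chose the medium lid from the sizes given. I gripped it by its bar and lowered it with the bar about 85° counterclockwise of the red marks. It went down past the ribs with no load on the wrist.
- **Stop:** Turning clockwise, I felt the stop as a 0.59 N·m moment with the tool about 3.8° past line-up. I eased back 1° before opening the fingers.
- **Last checks:** The lid's top is at z ≈ 0.1177 m, against 0.117 m for home. The bar is at about 27.4° and the marks at 29.9°, so it sits about 2.5° past line-up, which fits the 3° stop. Wrist forces were 6 N or less at every reading.
- **Other lids:** I did not touch the other two. Both still showed on the counter in the last wrist picture, but I did not measure them again.
- **Disagreements:** The camera views differed by 1–2 mm on the lid and by up to about 2.5 mm on the jar's rim. Two of the jar plate's screws, measured from the wrist and top cameras, agreed to 0.5 mm.

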